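# Pack the archive transit case: cartridge, tins, cover, clips

### The job

Pack the grey archive case: move the spent drying cartridge from its well to the white dish, put all the small tins from the desk into the well, then tilt the wooden cover in, one end under the deep lip first, lay it flat on the ledges and slide it towards the narrow lip until both ends are tucked under the lips. Last, push a spring clip well down onto the middle of each of the case's two upright tabs; leave the other desk things where they are.

Things in the scene. Friction and masses are not known exactly. Their poses are not given: they have to be found in the camera images.
- case_base (a point): Grey open-topped metal case fixed on the desk, outside 214 mm (x) x 172 mm (y) x 68 mm tall. The point is the centre of its underside; x runs along its length towards the narrow-lip end, z up. Above the ledges the inside is 202 mm long (x -101 to +101 mm) and 160 mm wide (y -80 to +80 mm).
- well (a point): Middle of the floor of the case's well, 14 mm towards +x and 5 mm above case_base. The well is 146 mm long (x) and 140 mm wide (y). A level ledge runs round it, 35 mm above this floor (40 mm above case_base): 42 mm wide at the -x end (deep), 14 mm at the +x end (narrow), 10 mm along both sides. The cover rests on it.
- deep_lip (a point): Middle of the free edge of the deep lip, upper side, at x = -59 mm, z = 68 mm from case_base. Two lips of 4 mm sheet (z = 64 to 68 mm, 24 mm above the ledge) overhang the ends of the case: the deep lip from x = -101 to -59 mm, the narrow lip from x = 87 to 101 mm. The opening between them is only 146 mm long.
- tab_left (a point): One of two alike upright steel tabs standing side by side on top of the deep-lip end of the case, 8 mm thick along the case's x, 50 mm wide along its y, rising 34 mm above the lip, rounded top edge. The point is the middle of its top edge, at x = -97 mm, y = +45 mm, z = 102 mm from case_base; its axes are those of the case.
- tab_right (a point): One of two alike upright steel tabs standing side by side on top of the deep-lip end of the case, 8 mm thick along the case's x, 50 mm wide along its y, rising 34 mm above the lip, rounded top edge. The point is the middle of its top edge, at x = -97 mm, y = -45 mm, z = 102 mm from case_base; its axes are those of the case.
- cart_mid (a point): Spent drying cartridge, plain grey plastic cylinder with two dark bands, 40 mm diameter, 24 mm tall, 50 g, standing on the floor of the case's well at the start. The point is its centre, half-way up.
- dish_mid (a point): White open square dish fixed on the desk, 96 x 96 mm, 24 mm tall, walls 4 mm. The point is the middle of its inner floor, 4 mm above the desk.
- cover_mid (a point): Loose plywood cover panel, 170 mm (x) x 150 mm (y) x 5 mm, 220 g, at first flat on the desk. The point is the centre of the slab, 2.5 mm above its underside. A solid upright wooden bar handle stands on its centre: 14 mm thick along x, 50 mm long along y, top 38.5 mm above the point. z is up out of the handle side; its two ends are alike.
- tin0_mid (a point): Small round lidded aluminium tin, solid to the touch, 32 mm diameter, 28 mm tall, 50 g, one of up to four alike, standing on the desk at the start (some may be absent: None). The point is its centre, half-way up; z is its axis.
- tin1_mid (a point): Small round lidded aluminium tin, solid to the touch, 32 mm diameter, 28 mm tall, 50 g, one of up to four alike, standing on the desk at the start (some may be absent: None). The point is its centre, half-way up; z is its axis.
- tin2_mid (a point): Small round lidded aluminium tin, solid to the touch, 32 mm diameter, 28 mm tall, 50 g, one of up to four alike, standing on the desk at the start (some may be absent: None). The point is its centre, half-way up; z is its axis.
- tin3_mid (a point): Small round lidded aluminium tin, solid to the touch, 32 mm diameter, 28 mm tall, 50 g, one of up to four alike, standing on the desk at the start (some may be absent: None). The point is its centre, half-way up; z is its axis.
- clip0_mid (a point): Loose sprung clip, one of two alike, 80 g, 62 mm tall, standing on its two steel jaws, mouth down. The point is 30 mm above the desk, at mid-height. Above it is a black grip block, 18 mm thick (x), 40 mm wide (y), from 2 to 32 mm above the point, centred. Below are the jaws, 40 mm wide (y), outer faces 16 mm either side: fixed at +x, hinged at -x. It may face either way, on either tab.
- clip0_mouth (a point): Middle of the clip's mouth at the very bottom of its jaws, 30 mm below clip0_mid and 0.5 mm towards the hinged jaw: it goes over the middle of a tab, x across it. The mouth is 6 mm wide at rest, with rounded lead-ins, and 32 mm deep. Pressed straight down on the tab (about 10 N) the hinged jaw yields outward and grips.
- clip0_jaw (a joint): Angle of the clip's hinged jaw in rad: 0 shut, growing as it opens, about 0.08 when it grips the tab; sprung shut.
- clip1_mid (a point): Loose sprung clip, one of two alike, 80 g, 62 mm tall, standing on its two steel jaws, mouth down. The point is 30 mm above the desk, at mid-height. Above it is a black grip block, 18 mm thick (x), 40 mm wide (y), from 2 to 32 mm above the point, centred. Below are the jaws, 40 mm wide (y), outer faces 16 mm either side: fixed at +x, hinged at -x. It may face either way, on either tab.
- clip1_mouth (a point): Middle of the clip's mouth at the very bottom of its jaws, 30 mm below clip1_mid and 0.5 mm towards the hinged jaw: it goes over the middle of a tab, x across it. The mouth is 6 mm wide at rest, with rounded lead-ins, and 32 mm deep. Pressed straight down on the tab (about 10 N) the hinged jaw yields outward and grips.
- clip1_jaw (a joint): Angle of the clip's hinged jaw in rad: 0 shut, growing as it opens, about 0.08 when it grips the tab; sprung shut.
- loupe_s (a point): Bystander: black stepped loupe, 48 mm diameter, 36 mm tall, to be left alone. The point is the centre of its underside.
- stapler: Bystander: dark desk stapler, 140 mm long, 42 mm tall. Origin at the centre of its underside.
- penmug: Bystander: white mug, 80 mm diameter, 95 mm tall. Origin at the centre of its underside.
- bigtin: Bystander: large round tin, 80 mm diameter, 50 mm tall, not one of the small tins. Origin at the centre of its underside.
- eraser: Bystander: white eraser, 55 x 22 x 13 mm. Origin at the centre of its underside.
Mind the look-alikes: they are no part of the job. What is shaped like the part that bears clip1_mid but red is not meant. Leave any blue look-alike of the part that bears tin0_mid alone.

How it is judged:
By the outcome, as a careful person would: the job done as asked, in the order asked, and still so for the second after the job is handed in, with the robot touching nothing.
Of tin0, tin1, tin2, tin3 only 2 to 4 are there at a start; the rules pass over those that are not, and their reading is None.
At some moment in a run one of tin0, tin1, tin2, tin3, cover may be knocked a few centimetres aside while the robot is not near it.
It also fails if it takes over 208 s, if anything falls off the work surface, if the arm or the gripper's body presses on something with over 40 N, if the wrist force passes 120 N, or if a joint passes its speed limit or range.

### The arm

A 6-joint arm with a two-finger parallel gripper is mounted at the origin on the work surface. World frame = base frame: x ahead of the robot, y to its left, z up, the work surface at z = 0. Lengths are in mm, angles in rad, forces in N, time in s.
With the tool pointing down it reaches from about 300 to 775 mm from the base axis. Payload 14.6 kg.
Tool frame: the origin (TCP) lies on the centre line of the jaws, within the pads' length; the fingertips stand 19 mm ahead of it and the grasp point (between the pads) is the TCP (bot.tip_reach is the distance from the TCP to the fingertips, in mm); z points along the fingers, y is the line along which they close (so a half turn about z gives the same grasp; the last joint's range is limited). The gripper opens to 85 mm and grips with 20 to 120 N. Pads are 22 mm wide; open, the fingers measure 114 mm over their backs; the gripper's body (76 mm by 85 mm) begins 54 mm behind the grasp point. The pads swing forward as they close: fully open they stand 13 mm farther back than shut.
Start: joints at [1.222, 0.3, 1.521, -0, 1.321, -0.067], TCP at [152.944, 528.297, 230.181] pointing down, gripper open.
Joint ranges: [-3.03, 3.03], [-0.79, 2.21], [0.23, 2.52], [-1.04, 4.18], [0, 3.07], [-2.55, 2.55]. Speed limits (rad/s): [2.22, 2.22, 2.57, 3.14, 3.14, 3.14].

### API

Orientations are given as a unit quaternion [w, x, y, z].
In Python, from rig import bot gives the robot as it stands. Calls block until the motion is done:
- bot.move_to(position, orientation): joint-space move of the TCP to a pose.
- bot.servo_line(position, attitude=None, speed=150, until_force=None): straight line of the TCP; attitude=None keeps the orientation; speed is the mean speed in mm/s. With until_force (N) it stops when the force on the tool has changed by that much, and returns True; else False.
- bot.move_joints(angles): joint-space move.
- bot.move_gripper(opening, grip_force=None): finger opening in mm; grip_force is the grip in N (None keeps the last); returns when the fingers have stopped.
- bot.dwell(seconds).
- bot.ik(position, orientation): joint angles nearest the present ones, or None.
- bot.read_state(): the state.
- bot.read_camera(name): name is "scene" or "top" or "wrist"; returns a dict with "image" (420x560x3 uint8, blue, green, red), "depth" (420x560 float32, mm along the optical axis (not along the pixel's ray), 0 where there is no reading), "fovy" (degrees; the focal length in pixels is half the picture's height over the tangent of half this angle, whatever the lens; pixels are square), "cx", "cy" (the principal point, pixels), "eye" and "attitude" of the camera in the world; the wrist camera has in their place "mount" (4x4, takes a point from camera to tool coordinates, whose origin is the TCP and whose axes are the flange's). Camera axes: x right, y down, z forward; pixel columns grow to the right and rows downward; lengths in mm; the calibration is good to about 2 mm. The wrist camera is an equidistant fisheye: a pixel r from the principal point sees the ray r / f radians off the axis. A picture is of the moment at which its call begins: read the wrist's pose just before it.
A pose or a line that the arm cannot do raises bot.MotionError and nothing moves.
- bot.finish_job(): hands the job in; it is judged then, once.
The state is a dict: "clock": time; "joint_positions": joint angles; "qvel": joint speeds; "effort": joint torques, N m; "ee_pos": TCP position; "tool_rot": TCP orientation; "ft_force": force on the tool from outside, world axes, zero at the start; "moment": the same for the moment, N m; "grip_width": finger opening in mm; "grip_force": force on a finger pad.
Only numpy, scipy, OpenCV 4.12 (cv2) and the standard library are available. Lean on these libraries where they do the work, as an engineer would, in place of code of your own. Each camera call takes 0.05 s, during which the arm holds its last target. There are 200 camera calls.

## Working session

There is one attempt and no reset: what is moved stays moved. The work goes in short steps, each a Python script; the robot and the scene stay as the last script left them, time stands still between calls to the robot, and variables do not carry over. Pictures are saved under pics/ and viewed, at most 14 in all, crops included, and the job is handed in when it is done.

```bash
ls; mkdir -p pics; python3 - <<'E'
from rig import bot
import cv2,numpy as np
for n in("top","scene"):
    c=bot.read_camera(n); cv2.imwrite(f"pics/{n}0.png",c["image"]); np.savez(f"{n}0.npz",**c)
    print(n,c["fovy"],c["cx"],c["cy"],c["eye"],c["attitude"],(c["depth"]>0).mean())
print(bot.read_state())
E
```

```text
pics
top 54.30729595549554 280.3848672505343 210.89526856998 [ 484.89226219   84.21027143 1022.24349292] [-0.04092313  0.70866469 -0.70271289  0.04810672] 0.995718537414966
scene 55.76375330175161 278.66963302014716 211.34253951107044 [1180.19604794  669.46315707  924.47250995] [-0.14581822  0.3656334   0.84867611 -0.35326779] 0.9943792517006803
{'clock': 0.1, 'joint_positions': array([ 1.22239340e+00,  3.00409768e-01,  1.52148905e+00, -1.50216523e-05,
        1.32068490e+00, -6.65905977e-02]), 'qvel': array([-0.00133114, -0.00253176, -0.00127768,  0.00091806, -0.0003692 ,
       -0.00087004]), 'effort': array([ 1.13906091e-03, -5.44381928e+01, -3.62360537e+01, -4.69581971e-05,
        3.06444781e-03,  5.19262500e-07]), 'ee_pos': array([152.88783329, 528.11992597, 229.69388637]), 'tool_rot': array([-9.49648753e-05,  1.40438494e-01,  9.90089281e-01, -4.86401450e-04]), 'ft_force': array([ 0.19127189, -0.09999596, -0.06557562]), 'moment': array([-0.04444102,  0.05247324,  0.03260643]), 'grip_force': 0.0, 'grip_width': 85.32819936808023}
```

View pics/top0.png

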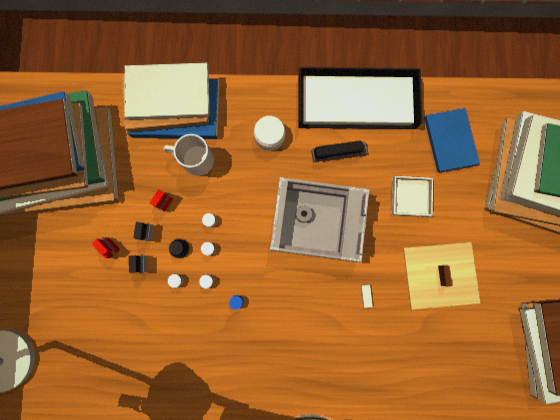

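View pics/scene0.png

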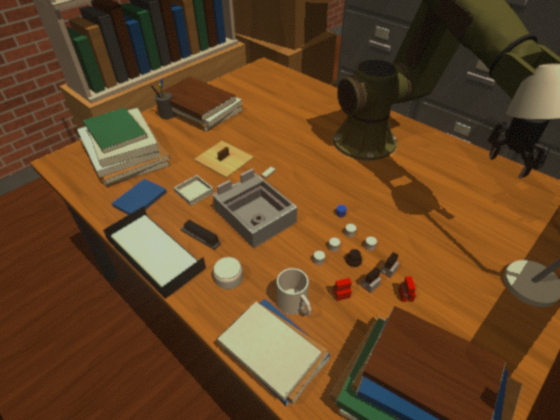

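Top view: case at (322,220) with its tabs on the right. Four white tins are at (209,220), (208,249), (175,281) and (206,282), and the black clips at (142,231) and (137,264). The loupe is at (178,248), red decoys at (161,200) and (105,246), and a blue decoy at (236,302). The cover is at (442,276), the dish at (413,196) and the cartridge at (304,214).

```bash
cat > h.py <<'E'
import numpy as np,cv2
from scipy.spatial.transform import Rotation as R
def rot(q): return R.from_quat(np.roll(q,-1)).as_matrix()
def foc(c): return c["image"].shape[0]/2/np.tan(np.radians(float(c["fovy"]))/2)
def ray(c,u,v,z):
    "pixel(s) of a fixed camera onto the plane at height z"
    d=np.stack([(np.asarray(u,float)-c["cx"])/foc(c),(np.asarray(v,float)-c["cy"])/foc(c),np.ones(np.shape(u))],-1)@rot(c["attitude"]).T
    e=np.asarray(c["eye"]); return e+d*((z-e[2])/d[...,2])[...,None]
def cloud(c):
    h,w=c["depth"].shape; u,v=np.meshgrid(np.arange(w),np.arange(h))
    d=np.stack([(u-c["cx"])/foc(c),(v-c["cy"])/foc(c),np.ones((h,w))],-1)*c["depth"][...,None]
    return d@rot(c["attitude"]).T+np.asarray(c["eye"])
def blobs(m,amin=15):
    n,l,s,ce=cv2.connectedComponentsWithStats(m.astype(np.uint8))
    return [(ce[i],s[i,4],l==i) for i in range(1,n) if s[i,4]>=amin]
def down(a,tilt=None):
    "tool down, closing line (tool y) at world angle a"
    y=np.array([np.cos(a),np.sin(a),0]);z=np.array([0,0,-1.]);M=np.stack([np.cross(y,z),y,z],1)
    if tilt is not None: M=R.from_rotvec(tilt).as_matrix()@M
    return np.roll(R.from_matrix(M).as_quat(),1)
def rect(pts):
    (x,y),(w,h),a=cv2.minAreaRect(np.asarray(pts,np.float32)[:,:2]); return np.round([x,y,w,h,a],1)
E
python3 - <<'E'
from h import *
c=dict(np.load("top0.npz")); P=cloud(c); hsv=cv2.cvtColor(c["image"],cv2.COLOR_BGR2HSV)
print("desk z",np.median(P[300:330,260:340,2]))
Z=P[...,2]
for nm,lo,hi,b in [("tins",18,36,(150,190,200,310)),("clips",45,75,(100,190,160,310)),("loupe",15,45,(165,235,192,262)),("tabs",88,112,(340,170,385,275)),("lips",58,74,(260,170,385,275)),("cover",2,9,(395,235,490,315)),("handle",32,50,(420,250,470,300)),("dish",18,30,(385,170,440,222)),("cart",20,36,(292,202,318,228)),("wellfloor",0,12,(280,185,365,260))]:
    m=np.zeros(Z.shape,bool); m[b[1]:b[3],b[0]:b[2]]=1; m&=(Z>lo)&(Z<hi)
    for ce,n,l in blobs(m):
        print(nm,ce.round(1),n,"mean",P[l].mean(0).round(1),"rect",rect(P[l]), "S",hsv[l].mean(0).round())
E
```

```text
desk z 0.5577875748115844Traceback (most recent call last):
  File "<stdin>", line 8, in <module>
  File "h.py", line 22, in rect
    (x,y),(w,h),a=cv2.minAreaRect(np.asarray(pts,np.float32)[:,:2]); return np.round([x,y,w,h,a],1)
                  ~~~~~~~~~~~~~~~^^^^^^^^^^^^^^^^^^^^^^^^^^^^^^^^^^
cv2.error: OpenCV(4.12.0) /io/opencv/modules/imgproc/src/convhull.cpp:143: error: (-215:Assertion failed) total >= 0 && (depth == CV_32F || depth == CV_32S) in function 'convexHull'
```

```bash
sed -i 's/np.asarray(pts,np.float32)\[:,:2\]/np.ascontiguousarray(np.asarray(pts)[:,:2],np.float32)/' h.py
cat > m.py <<'E'
from h import *
import sys
c=dict(np.load(sys.argv[1])); P=cloud(c); hsv=cv2.cvtColor(c["image"],cv2.COLOR_BGR2HSV)
Z=P[...,2]
for nm,lo,hi,b in [("tins",18,36,(150,190,200+50,310)),("clips",45,75,(100,190,160,310)),("loupe",15,45,(165,235,192,262)),("tabs",88,112,(340,170,385,275)),("lips",58,74,(260,170,385,275)),("cover",2,9,(395,235,490,315)),("handle",32,50,(420,250,470,300)),("dish",18,30,(385,170,440,222)),("cart",20,36,(292,202,318,228)),("wellfloor",0,12,(280,185,365,260))]:
    m=np.zeros(Z.shape,bool); m[b[1]:b[3],b[0]:b[2]]=1; m&=(Z>lo)&(Z<hi)
    for ce,n,l in blobs(m):
        print(nm,ce.round(1),n,"mean",P[l].mean(0).round(1),"rect",rect(P[l]), "hsv",hsv[l].mean(0).round())
E
python3 m.py top0.npz
```

```text
tins [164.8 202. ] 82 mean [630.  357.1  29.6] rect [630.3 358.6   9.5  42.2  58.2] hsv [ 13. 177.  85.]
tins [208.6 219.3] 144 mean [588.7 249.5  28. ] rect [589.4 250.1  31.2  29.8  88.6] hsv [ 43.  17. 218.]
tins [180.  247.9] 83 mean [518.6 315.9  29. ] rect [520.1 318.5  34.5  28.3  23.4] hsv [42. 71. 32.]
tins [207.4 247.8] 148 mean [519.4 250.1  28.1] rect [519.  250.6  29.2  31.4   1.9] hsv [ 47.  17. 216.]
tins [174.5 280. ] 153 mean [442.  326.4  28.2] rect [442.1 326.9  28.4  30.7   0.8] hsv [ 52.  15. 212.]
tins [205.9 280.6] 153 mean [441.1 251.6  27.8] rect [441.5 252.2  30.8  31.4   0.8] hsv [ 47.  20. 215.]
tins [235.7 301.5] 155 mean [392.8 179.3  28. ] rect [393.  179.4  30.3  30.6  44.8] hsv [109. 188. 183.]
clips [155.6 198.9] 111 mean [632.6 370.5  61.4] rect [635.6 369.   18.2  37.6  61.4] hsv [  3. 247. 211.]
clips [139.  229.9] 166 mean [558.8 406.2  59.9] rect [558.9 407.7  18.8  39.6  83.6] hsv [29. 78. 48.]
clips [103.6 248.1] 103 mean [515.6 487.1  58.4] rect [518.2 494.1  36.5  17.9  45. ] hsv [ 16. 246. 159.]
clips [133.5 263.1] 169 mean [481.4 415.1  59
[... 1525 characters left out ...]
]
dish [413.3 195.6] 318 mean [ 652.8 -254.6   24.1] rect [ 653.9 -253.6   97.4   96.6   86.9] hsv [ 25.  55. 194.]
cart [303.6 213.2] 215 mean [605.6  17.8  29.9] rect [606.1  18.   39.7  37.    1.9] hsv [ 17.  52. 132.]
wellfloor [358.4 185.8] 29 mean [ 680.1 -123.2    2. ] rect [ 679.5 -121.     6.    33.2    1.1] hsv [ 14. 203. 193.]
wellfloor [312.5 220.5] 3025 mean [590.5  -6.2   5.9] rect [592.   -4.6 146.9 138.9  82.8] hsv [ 18.  46. 147.]
wellfloor [363.4 250.8] 20 mean [ 516.  -132.7    2.4] rect [ 515.8 -132.6    5.3   24.8   83.2] hsv [ 14. 187. 104.]
wellfloor [301.3 256.4] 183 mean [501.   21.7   1.9] rect [5.042e+02 7.500e+00 1.950e+01 1.339e+02 3.000e-01] hsv [ 14. 191. 175.]
```

```bash
cat >> h.py <<'E'
TH=np.radians(82.75); CX=np.array([np.cos(TH),np.sin(TH)]); CY=np.array([-CX[1],CX[0]])
T=(np.array([620.9,-118.5])+np.array([532,-107.1]))/2
C0=(np.array([589.2,-17.9])+T+97*CX)/2
def case(x,y): return C0+x*CX+y*CY
def go(bot,p,z,q):
    bot.move_to([p[0],p[1],z],q)
def pick(bot,p,z,a,hover=110,op=55,force=40):
    q=best(bot,p,hover,a); bot.move_gripper(op); go(bot,p,hover,q)
    bot.servo_line([p[0],p[1],z],speed=120); bot.move_gripper(0,force)
    s=bot.read_state(); bot.servo_line([p[0],p[1],150],speed=200); return s["grip_width"],s["grip_force"]
def best(bot,p,z,a):
    q0=np.array(bot.read_state()["joint_positions"]); o=[]
    for k in(0,np.pi):
        q=down(a+k); j=bot.ik([p[0],p[1],z],q)
        if j is not None:
            j=np.array(j); o.append((np.abs(j-q0).max()+ (5 if abs(j[5])>2.4 else 0),k,q))
    return min(o,key=lambda t:t[:2])[2]
def place(bot,p,z,a,op,hover=150):
    go(bot,p,hover,best(bot,p,hover,a)); bot.servo_line([p[0],p[1],z],speed=120)
    bot.move_gripper(op); bot.servo_line([p[0],p[1],hover],speed=250)
E
python3 - <<'E'
from rig import bot
from h import *
print("case",C0,case(37.7,-12.3))
ct=bot.read_state
print(pick(bot,(605.8,17.9),33,TH-np.pi/2,hover=120,op=62),ct()["clock"])
s=ct();print(s["grip_width"],s["ft_force"])
place(bot,(653.5,-254),33,TH-np.pi/4,55)
print(ct()["clock"])
c=bot.read_camera("top"); cv2.imwrite("pics/t1.png",c["image"][100:330,100:500]); np.savez("t1.npz",**c)
E
python3 m.py t1.npz | egrep 'tins|cart|handle|clips'
```

```text
case [588.94565    -17.23775994] [605.90501202  18.60857934]
(-0.010343621700153018, 0.0) 5.1333
0.12263841908468061 [-1.58323573 -0.39987825 -0.76974566]
8.525
tins [164.7 202.3] 84 mean [629.3 357.5  29.5] rect [630.1 357.9   8.8  41.7  56.6] hsv [ 17. 173.  92.]
tins [208.5 219.3] 144 mean [588.7 249.5  28.1] rect [589.4 249.7  30.8  29.4  88.2] hsv [ 43.  15. 229.]
tins [180.3 248. ] 90 mean [518.4 315.3  29. ] rect [518.4 317.   25.2  39.7  68.5] hsv [50. 62. 36.]
tins [207.5 247.8] 148 mean [519.3 250.1  27.9] rect [519.  250.6  29.2  31.1   2.9] hsv [ 46.  15. 227.]
tins [174.5 280.1] 148 mean [441.8 326.5  27.9] rect [4.421e+02 3.269e+02 2.850e+01 3.130e+01 2.000e-01] hsv [ 52.  13. 224.]
tins [205.9 280.7] 149 mean [441.  251.5  28. ] rect [440.3 251.7  31.2  31.   66.9] hsv [ 47.  16. 227.]
tins [235.7 301.5] 153 mean [392.7 179.3  27.8] rect [392.9 179.5  30.4  30.9  44.6] hsv [110. 187. 198.]
clips [155.6 199. ] 113 mean [632.4 370.3  61.6] rect [635.2 368.4  19.4  37.1  57.2] hsv [  8. 246. 221.]
clips [139.  230.1] 167 mean [558.4 406.1  60.1] rect [558.9 408.3  19.4  39.1  85.5] hsv [33. 76. 52.]
clips [103.4 248.2] 101 mean [515.5 487.3  58.7] rect [519.5 493.   36.5  17.4  38.1] hsv [ 18. 245. 173.]
clips [133.4 263.1] 169 mean [481.6 415.3  60. ] rect [480.8 416.7  39.2  18.5   1.2] hsv [32. 74. 51.]
cart [303.6 213.1] 214 mean [605.7  17.8  29.9] rect [6.061e+02 1.810e+01 3.930e+01 3.690e+01 1.000e-01] hsv [ 15.  51. 143.]
```

View pics/t1.png

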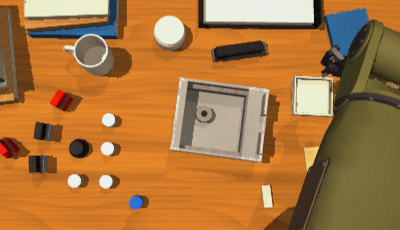

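The grip closed on nothing and the cartridge has not moved, so I'll hover over it again and look with the wrist camera.

```bash
python3 - <<'E'
from rig import bot
from h import *
p=(605.8,17.9)
bot.move_gripper(62); go(bot,p,120,best(bot,p,120,TH-np.pi/2))
s=bot.read_state(); print(s["ee_pos"],s["tool_rot"],s["grip_width"],bot.tip_reach)
c=bot.read_camera("wrist"); cv2.imwrite("pics/w1.png",c["image"]); np.savez("w1.npz",**c,pos=s["ee_pos"],q=s["tool_rot"])
print(c["fovy"],c["cx"],c["cy"],c["mount"])
E
```

```text
[606.14184992  17.22268005 120.13617776] [1.79936357e-04 7.50180137e-01 6.61233486e-01 8.32707953e-05] 61.98972366198544 19.0
65.70646984690485 283.15967046337335 209.76182968857424 [[ 4.44713055e-04 -9.45267029e-01 -3.26297480e-01  8.43192948e+01]
 [ 9.99999590e-01  1.63051811e-04  8.90553529e-04  1.79072908e-01]
 [-7.88607494e-04 -3.26297742e-01  9.45266714e-01 -1.43379637e+02]
 [ 0.00000000e+00  0.00000000e+00  0.00000000e+00  1.00000000e+00]]
```

View pics/w1.png

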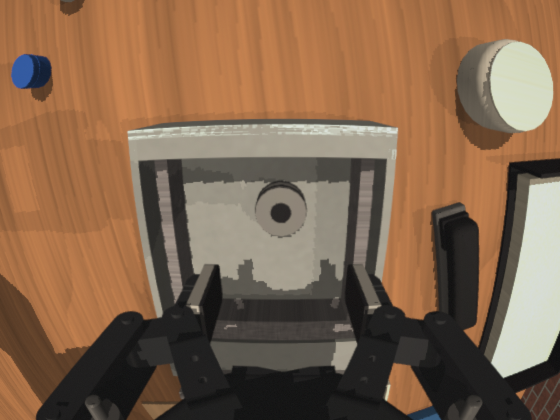

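The wrist view shows the cartridge at (281,208), which casts to within 5 mm of the jaw centre line. So the error is in depth, and I'll retry lower with readings.

```bash
python3 - <<'E'
from rig import bot
from h import *
p=(606.0,20)
print(bot.servo_line([*p,27],speed=120)); s=bot.read_state(); print(s["ee_pos"],s["grip_width"],s["ft_force"])
bot.move_gripper(30,40); s=bot.read_state(); print(s["ee_pos"],s["grip_width"],s["grip_force"],s["ft_force"],s["clock"])
c=bot.read_camera("wrist"); cv2.imwrite("pics/w2.png",c["image"][100:400,100:460])
E
```

```text
False
[606.47864806  19.90650158  27.79821485] 61.891661246663936 [ 0.18533275 -0.42040476  0.36639534]
[606.22209023  19.98585131  27.52625353] 29.855198664970253 2.3561751626454353 [-1.01663324  0.13006605  4.35959488] 11.2833
```

View pics/w2.png

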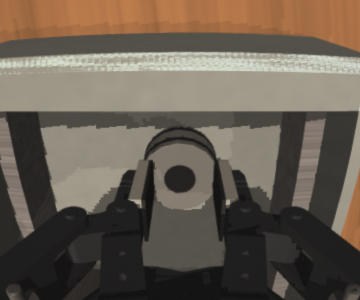

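The jaws read 30 mm across a 40 mm cartridge, so the tips may be riding on its top. The stored wrist depth will show where the tips really are.

```bash
cat >> h.py <<'E'
def wcloud(c,pos=None,q=None):
    "wrist fisheye depth -> tool points, and world points if the pose is given"
    h,w=c["depth"].shape; u,v=np.meshgrid(np.arange(w),np.arange(h)); x=u-c["cx"];y=v-c["cy"]
    r=np.hypot(x,y)+1e-9; t=r/foc(c); k=np.tan(t)/r
    p=np.stack([x*k,y*k,np.ones((h,w))],-1)*c["depth"][...,None]
    M=np.asarray(c["mount"]); p=p@M[:3,:3].T+M[:3,3]
    return p if pos is None else p@rot(q).T+np.asarray(pos)
E
python3 - <<'E'
from h import *
from rig import bot
c=dict(np.load("w1.npz")); p=wcloud(c)
m=(p[...,2]<60)&(p[...,2]>-40)&(abs(p[...,1])<60)&(abs(p[...,0])<25)
for s in(-1,1):
    k=m&(p[...,1]*s>20); q=p[k]; i=q[:,2]>np.percentile(q[:,2],97); print(s,k.sum(),q[i].min(0).round(1),q[i].max(0).round(1))
W=wcloud(c,c["pos"],c["q"]); print("cart top W",W[195,281],W[220,265],W[205,300])
s=bot.read_state(); c=bot.read_camera("wrist"); p=wcloud(c); W=wcloud(c,s["ee_pos"],s["tool_rot"])
m=(p[...,2]<60)&(p[...,2]>-40)&(abs(p[...,1])<60)&(abs(p[...,0])<25)
for sg in(-1,1):
    k=m&(p[...,1]*sg>12)&(p[...,1]*sg<28); q=W[k]; print(sg,k.sum(),q.min(0).round(1),q.max(0).round(1))
print("hub row",[W[r,278].round(1) for r in(235,255,278,300,310)])
E
```

```text
-1 1577 [ -8.8 -31.1  -9.5] [  9.8 -30.2  -6.3]
1 1582 [-8.3 31.  -9.7] [10.1 31.9 -6.1]
cart top W [606.81491295  32.09103913  28.12013286] [592.06153514  14.05572111  29.26240355] [620.16309147  22.81451556  29.37384811]
-1 3091 [577.6   4.1   2.7] [597.2  48.1  67.5]
1 3059 [616.6   3.2   2.9] [636.8  43.1  67.5]
hub row [array([606.3,  38.4,  18.9]), array([605.6,  32.2,  29.1]), array([603.9,  19.6,  29.8]), array([602. ,   5.8,  29.4]), array([598.4, -19. ,   4.5])]
```

```bash
python3 - <<'E'
from h import *
from rig import bot
bot.servo_line([606,20,110],speed=200)
for w in(0,15,32,45):
    bot.move_gripper(w); s=bot.read_state(); c=bot.read_camera("wrist"); p=wcloud(c)
    if w==32: cv2.imwrite("pics/w3.png",c["image"][200:,130:430])
    o=[]
    for sg in(-1,1):
        k=(p[...,2]<45)&(p[...,2]>-30)&(p[...,1]*sg>s["grip_width"]/2-4)&(p[...,1]*sg<s["grip_width"]/2+25)&(abs(p[...,0])<14); o.append(p[k].max(0).round(1)[2]); o.append(np.percentile(p[k][:,2],[50,90,99]).round(1))
    print(w,s["grip_width"],o,s["clock"])
E
```

```text
0 -0.3011261980887626 [np.float64(-4.2), array([-19.6,  -9. ,  -5. ]), np.float64(-4.2), array([-19.5,  -8.5,  -5. ])] 12.35
15 15.030504495866536 [np.float64(-2.4), array([-19.1,  -8.1,  -4.2]), np.float64(-2.1), array([-18.9,  -8.3,  -4.3])] 12.6917
32 32.22598249540079 [np.float64(-0.6), array([-19.1,  -8.8,  -3.1]), np.float64(-1.7), array([-19. ,  -9. ,  -3.2])] 13.05
45 44.946398116166236 [np.float64(-2.4), array([-19.4,  -8.8,  -3.9]), np.float64(-3.0), array([-19.5,  -9.2,  -4. ])] 13.3833
```

View pics/w3.png

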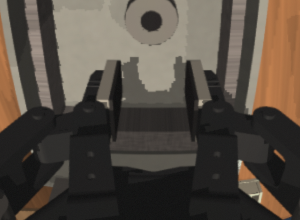

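Depth and contact agree that the tips really stand about 3 mm behind the reported TCP, not 19 mm ahead. I'll lower every grasp by that difference and guard the descents with force.

```bash
sed -i 's/bot.servo_line(\[p\[0\],p\[1\],z\],speed=120)/print("hit",bot.servo_line([p[0],p[1],z],speed=100,until_force=12),bot.read_state()["ee_pos"].round(1))/' h.py
python3 - <<'E'
from rig import bot
from h import *
print(pick(bot,(606,19),14,TH-np.pi/2,hover=110,op=58))
s=bot.read_state();print(s["grip_width"],s["ft_force"],s["clock"])
if s["grip_width"]>30:
    place(bot,(653.5,-254),14.5,TH-np.pi/4,55)
    bot.move_gripper(50); go(bot,(589,250),120,best(bot,(589,250),120,0))
c=bot.read_camera("top"); cv2.imwrite("pics/t2.png",c["image"][100:330,100:500]); np.savez("t2.npz",**c)
print(bot.read_state()["clock"])
E
python3 m.py t2.npz | egrep 'tins|cart|handle|clips|dish'
```

```text
hit False [606.4  19.   14.7]
(38.41682615066918, 39.75134611129761)
38.247121494391344 [-0.37183439 -0.39535838 -1.51917467] 16.2167
hit False [ 653.8 -254.2   15.3]
21.9417
clips [136.3 231.7] 73 mean [554.4 411.5  62.4] rect [558.1 410.5  14.7  37.4  84.6] hsv [15. 73. 67.]
clips [103.7 248.1] 108 mean [515.7 487.   57.9] rect [521.4 490.7  38.9  17.8  26.6] hsv [ 10. 245. 168.]
clips [133.4 263.2] 168 mean [481.3 415.4  59.7] rect [480.9 417.1  39.2  18.5   3.3] hsv [37. 74. 50.]
handle [446.5 274.9] 154 mean [ 459.3 -321.8   40.7] rect [ 459.3 -323.1   48.1   15.5    5.9] hsv [ 12. 191. 103.]
dish [413.4 195.5] 325 mean [ 653.  -255.    23.9] rect [ 653.8 -253.2   96.6   96.6   87.8] hsv [ 25.  52. 206.]
dish [413.2 194.7] 155 mean [ 654.2 -253.3   27.5] rect [ 657.2 -254.3   36.5   40.6   60.9] hsv [ 16.  52. 136.]
```

Cartridge is in the dish at (654,-253). Next, the tins.

```bash
cat > tins.py <<'E'
from rig import bot
from h import *
def refine(p):
    s=bot.read_state(); c=bot.read_camera("wrist"); W=wcloud(c,s["ee_pos"],s["tool_rot"]); hsv=cv2.cvtColor(c["image"],cv2.COLOR_BGR2HSV)
    m=(W[...,2]>24)&(W[...,2]<32)&(hsv[...,1]<60)&(hsv[...,2]>110)&(np.hypot(W[...,0]-p[0],W[...,1]-p[1])<45)
    b=[rect(W[l]) for _,n,l in blobs(m,150)]
    return [r for r in b if 25<r[2]<36 and 25<r[3]<36]
def top():
    c=bot.read_camera("top"); P=cloud(c); hsv=cv2.cvtColor(c["image"],cv2.COLOR_BGR2HSV); Z=P[...,2]
    m=(Z>20)&(Z<33)&(hsv[...,1]<60)&(hsv[...,2]>110)&(P[...,1]>120)&(P[...,1]<420)&(P[...,0]<640)
    return [rect(P[l])[:2] for _,n,l in blobs(m,60)]
tins=[(589,250),(519,250.3),(441.5,252),(442,326.7)]; slots=[(-30,-8),(2,8),(34,-8),(66,8)]
import sys
a,b=map(int,sys.argv[1:])
for i in range(a,b):
    p=tins[i]; 
    if i: 
        t=top(); print("top",t); p=min(t,key=lambda r:np.hypot(*(r-p))) if t else p
    bot.move_gripper(50); go(bot,p,110,best(bot,p,110,0))
    r=refine(p); print(i,"refined",r)
    if r: p=r[0][:2]
    g=pick(bot,p,9,0,hover=90,op=50); print(g,bot.read_state()["clock"])
    if g[0]<25: break
    place(bot,case(*slots[i]),15,TH-np.pi/2,44)
c=bot.read_camera("top"); cv2.imwrite(f"pics/t3{a}.png",c["image"][100:330,100:500]); np.savez(f"t3{a}.npz",**c)
print(top(),bot.read_state()["clock"])
E
python3 tins.py 0 1
```

```text
0 refined [array([587.4, 252.3,  31.6,  31. ,  70.3])]
hit False [587.8 252.5   9.7]
(30.40546905466316, 39.62201714515686) 25.05
hit True [592.9 -48.   15. ]
[array([518.9, 251.1]), array([442. , 327.4]), array([440.3, 251.2])] 28.625
```

```bash
python3 tins.py 1 4
```

```text
top [array([518.9, 251.2]), array([442.1, 327.6]), array([440.3, 251.2])]
1 refined [array([517.5, 252.7,  31.3,  31.8,   1.8])]
hit False [517.9 252.9   9.7]
(30.15600420847447, 39.43138360977173) 32.725
hit False [581.6 -14.3  15.5]
top [array([442.1, 327.4]), array([440.3, 251.6])]
2 refined [array([439. , 254.1,  31.6,  31.6,  33.1])]
hit False [439.4 254.3   9.6]
(30.46756951873071, 39.12380754947662) 40.3417
hit False [601.5  15.5  15.5]
top [array([442. , 327.6])]
3 refined [array([439.9, 329.5,  31.4,  31.5,   5.5])]
hit False [440.2 329.7   9.6]
(30.295602728331914, 39.257140159606934) 48.1667
hit False [589.6  49.2  15.5]
[] 51.95
```

All four tins are placed. Now I'll check the case with the wrist camera, then look at the cover from near.

```bash
python3 - <<'E'
from rig import bot
from h import *
def wlook(n):
    s=bot.read_state(); c=bot.read_camera("wrist"); cv2.imwrite(f"pics/{n}.png",c["image"]); np.savez(n+".npz",**c,pos=s["ee_pos"],q=s["tool_rot"])
    return c["image"],wcloud(c,s["ee_pos"],s["tool_rot"]),wcloud(c)
p=case(0,0); q=best(bot,p,210,TH); print(q); go(bot,p,210,q)
im,W,Tl=wlook("wc")
for nm,lo,hi in(("tabs",93,106),("lips",62,73),("tins",28,36)):
    m=(W[...,2]>lo)&(W[...,2]<hi)&(np.hypot(W[...,0]-p[0],W[...,1]-p[1])<160)
    for ce,n,l in blobs(m,150): print(nm,ce.round(),n,W[l].mean(0).round(1),rect(W[l]))
p=(460,-322); a=np.radians(94); go(bot,p,220,best(bot,p,220,a))
im,W,Tl=wlook("wv")
hsv=cv2.cvtColor(im,cv2.COLOR_BGR2HSV); 
m=(W[...,2]>-1)&(W[...,2]<12)&(hsv[...,0]>18)&(hsv[...,2]>120)&(np.hypot(W[...,0]-p[0],W[...,1]-p[1])<160)
for ce,n,l in blobs(m,500): print("cover",n,W[l].mean(0).round(1),rect(W[l]))
m=(W[...,2]>36)&(W[...,2]<46)&(np.hypot(W[...,0]-p[0],W[...,1]-p[1])<60)
for ce,n,l in blobs(m,100): print("handle",n,W[l].mean(0).round(1),rect(W[l]))
c=bot.read_camera("top");P=cloud(c);hs=cv2.cvtColor(c["image"],cv2.COLOR_BGR2HSV)
print(bot.read_state()["clock"],bot.read_state()["joint_positions"].round(2))
cv2.imwrite("pics/wc2.png",np.hstack([cv2.imread("pics/wc.png")[:,60:460],im[:,80:480]]))
E
```

```text
[ 0.          0.99799924 -0.06322598  0.        ]
tabs [400. 155.] 645 [ 621.3 -117.2   99.8] [ 620.2 -118.2    8.8   49.8   83.1]
tabs [389. 253.] 505 [ 533.3 -106.3   99.6] [ 530.7 -107.1    8.7   51.2   82.1]
lips [301. 180.] 11640 [599.5 -34.9  67.6] [586.9 -16.6 215.  172.8  82.8]
lips [283. 274.] 724 [505.9  -6.7  66.7] [505.4  -6.4  90.4   8.3  82.5]
tins [256. 223.] 747 [549.6  16.2  32. ] [588.   -2.5 147.3 140.6  82.8]
tins [251. 176.] 756 [602.5  14.1  32.5] [602.3  14.3  30.8  31.1  80.9]
tins [314. 177.] 736 [594.  -48.9  32.5] [593.6 -48.8  30.9  30.6  61.4]
tins [221. 192.] 711 [590.8  47.6  32.4] [590.2  48.   31.6  30.5  44.6]
tins [283. 191.] 755 [583.  -15.6  32.4] [582.6 -15.6  31.8  31.5   1.3]
cover 16532 [ 486.2 -337.6    4.6] [ 481.5 -344.2  151.6  172.7    5.1]
handle 654 [ 484.3 -343.4   40.4] [ 483.2 -343.5   50.1   14.4    6.7]
54.6583 [-0.67  0.33  1.5   0.    1.31  0.83]
```

View pics/wc2.png

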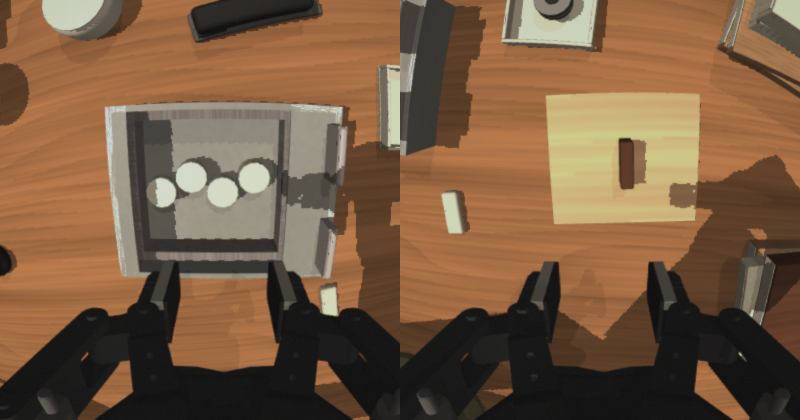

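The cover has been knocked to (482,-344) with its long axis at about 95°; all four tins stand in the well. I'll grasp the handle across its thickness and tilt the cover in.

```bash
cat >> h.py <<'E'
C0=np.array([587.2,-16.5])
def tcp(E,th,h):
    "tool pose for cover: lower deep edge at E=(x,z) in case frame, tilt th; h = TCP height above the underside"
    d=np.array([np.cos(th),np.sin(th)]);n=np.array([-np.sin(th),np.cos(th)])
    t=np.asarray(E)+85*d+h*n; xy=case(t[0],0); return [xy[0],xy[1],t[1]],-th*np.array([CY[0],CY[1],0])
E
python3 - <<'E'
from rig import bot
from h import *
p=(482.8,-343.7); a=np.radians(95.4)
bot.move_gripper(45); go(bot,p,110,best(bot,p,110,a))
s=bot.read_state(); c=bot.read_camera("wrist"); W=wcloud(c,s["ee_pos"],s["tool_rot"])
m=(W[...,2]>36)&(W[...,2]<45)&(np.hypot(W[...,0]-p[0],W[...,1]-p[1])<45)
r=[rect(W[l]) for ce,n,l in blobs(m,200)]; print(r)
hsv=cv2.cvtColor(c["image"],cv2.COLOR_BGR2HSV)
m=(W[...,2]>-1)&(W[...,2]<12)&(hsv[...,0]>18)&(hsv[...,2]>120)&(np.hypot(W[...,0]-p[0],W[...,1]-p[1])<160)
rc=[rect(W[l]) for ce,n,l in blobs(m,2000)]; print(rc)
if r: p=r[0][:2]
g=pick(bot,p,16,a,hover=100,op=45,force=80); s=bot.read_state(); print(g,s["ft_force"],s["ee_pos"],s["clock"])
c=bot.read_camera("wrist"); Tl=wcloud(c); np.savez("held.npz",**c); cv2.imwrite("pics/held.png",c["image"])
hsv=cv2.cvtColor(c["image"],cv2.COLOR_BGR2HSV); m=(hsv[...,0]>18)&(hsv[...,2]>100)&(abs(Tl[...,2]-12)<12)
for ce,n,l in blobs(m,1000): print("held",n,rect(Tl[l]),np.percentile(Tl[l][:,2],[5,50,95]))
E
```

```text
[array([ 483.1, -343.8,   50.6,   14. ,    5.9])]
[array([ 482.2, -343.4,  150.6,  173.6,    5.3])]
hit False [ 483.4 -344.    16.7]
(12.117764307545816, 79.40454125404358) [-0.3834185  -0.2854303  -1.27596679] [ 482.5912495  -343.40629395  148.5560549 ] 58.125
held 39593 [ 1.520e+01 -1.000e-01  1.712e+02  1.186e+02  8.980e+01] [11.14426001 12.15770133 13.16095587]
```

View pics/held.png

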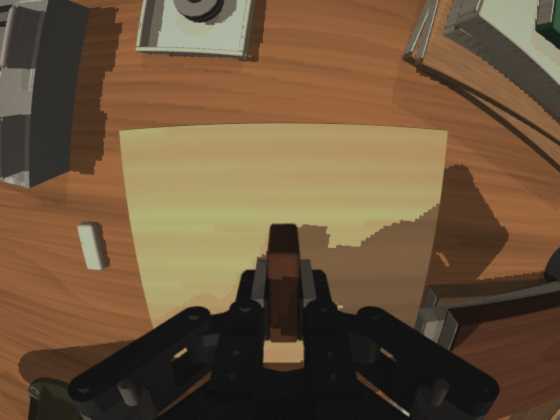

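The cover is held square: centre offset under 1 mm, underside 17 mm below the TCP. Tilting it in now.

```bash
cat > ins.py <<'E'
from rig import bot
from h import *
th=np.radians(15); H=17
s=bot.read_state()
# closing direction nearest to the present one (tool y now)
k=0 if rot(s["tool_rot"])[:2,1]@CX>0 else np.pi
def pose(E,t):
    p,v=tcp(E,t,H); return p,down(TH+k,v)
p,q=pose((-48,115),th); bot.move_to(p,q)
print(bot.read_state()["ee_pos"].round(1),np.round(p,1))
for E,t,f in [((-49,48),th,12),((-75,46),th,8),((-96,44.5),th,8)]:
    p,q=pose(E,t); h=bot.servo_line(p,q,speed=60,until_force=f); s=bot.read_state(); print(E,h,(s["ee_pos"]-p).round(1),s["ft_force"].round(1))
    if h: break
s=bot.read_state(); print(s["clock"],s["grip_width"])
c=bot.read_camera("scene"); cv2.imwrite("pics/s1.png",cv2.resize(c["image"][140:270,160:340],None,fx=4,fy=4))
E
python3 ins.py
```

```text
[591.   12.  153.3] [590.9  13.  153.4]
(-49, 48) False [ 0.2 -0.   0.4] [-0.8  0.4 -1.8]
(-75, 46) False [ 0.  -0.2  0. ] [-0.8  0.1 -1.3]
(-96, 44.5) False [-0.  -0.3 -0. ] [ 0.5  0.8 -1.2]
61.9 12.205279409595265
```

View pics/s1.png

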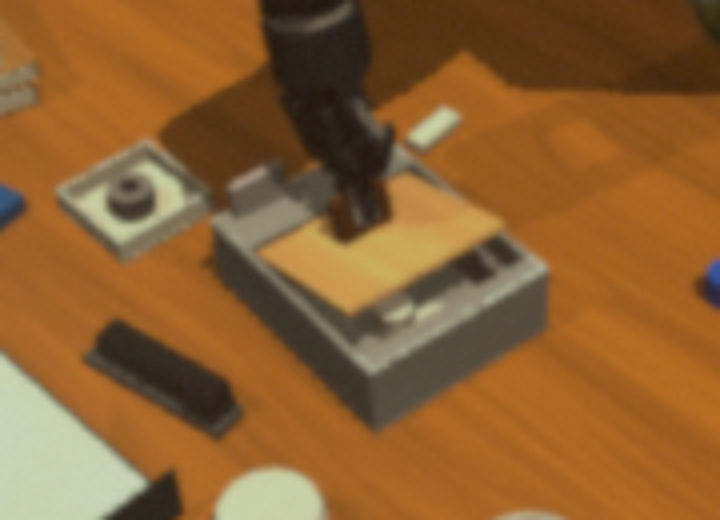

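The cover's deep end is under the deep lip with the far end raised above the well, and no contact so far. Next: lay it flat and slide.

```bash
cat > ins2.py <<'E'
from rig import bot
from h import *
H=17
s=bot.read_state(); k=0 if rot(s["tool_rot"])[:2,1]@CX>0 else np.pi
def pose(E,t):
    p,v=tcp(E,t,H); return p,down(TH+k,v)
def step(E,t,f,sp=50):
    p,q=pose(E,np.radians(t)); h=bot.servo_line(p,q,speed=sp,until_force=f); s=bot.read_state(); print(E,t,h,(s["ee_pos"]-p).round(1),s["ft_force"].round(1)); return h
for E,t in [((-96,44),10),((-96,43),5),((-96,42.5),0)]:
    if step(E,t,10): break
else:
    step((-96,39),0,6,25)
    z=bot.read_state()["ee_pos"][2]-H; print("rest z",z)
    step((-76,z+.6),0,15,40)
s=bot.read_state(); print(s["clock"],s["grip_width"],s["ee_pos"])
E
python3 ins2.py
```

```text
(-96, 44) 10 False [-0.   0.8  0.1] [ 0.7 -0.2 -1.9]
(-96, 43) 5 False [-0.1  0.3  0.1] [ 0.8  0.2 -1.6]
(-96, 42.5) 0 False [-0.1  0.2  0.1] [-0.6  0.2 -2.5]
(-96, 39) 0 True [ 0.4 -0.4  0.8] [-1.1 -0.9  5.9]
rest z 39.752167308724204
(-76, np.float64(40.352167308724205)) 0 False [-0.1  0.2 -0.2] [ 0.4  1.2 -1.7]
63.7583 12.462676391288337 [588.22463618  -7.39824745  57.13268857]
```

```bash
python3 - <<'E'
from rig import bot
from h import *
bot.move_gripper(32); p=bot.read_state()["ee_pos"]
bot.servo_line([p[0],p[1],210],speed=150)
s=bot.read_state(); c=bot.read_camera("wrist"); np.savez("cv.npz",**c,pos=s["ee_pos"],q=s["tool_rot"]); W=wcloud(c,s["ee_pos"],s["tool_rot"]); cv2.imwrite("pics/cv.png",c["image"])
for nm,lo,hi in(("tabs",93,106),("lips",62,73),("handle",76,86),("cov",40,50)):
    m=(W[...,2]>lo)&(W[...,2]<hi)&(np.hypot(W[...,0]-p[0],W[...,1]-p[1])<160)
    for ce,n,l in blobs(m,200): 
        d=W[l][:,:2]-C0; xy=np.stack([d@CX,d@CY],1); print(nm,n,W[l].mean(0).round(1),"caseframe",xy.mean(0).round(1),xy.min(0).round(1),xy.max(0).round(1),rect(xy))
print(s["clock"])
E
```

```text
tabs 658 [ 620.6 -117.1   99.7] caseframe [-95.6 -45.8] [-101.   -70.4] [-92.4 -20.2] [-96.6 -45.3   8.5  50.2   0.4]
tabs 505 [ 532.7 -106.1   99.7] caseframe [-95.7  42.7] [-101.3   18.8] [-92.5  70.1] [-96.8  44.4  51.3   8.9  89.6]
lips 12103 [598.2 -33.8  67.6] caseframe [-15.8 -13.1] [-107.5  -86.3] [107.3  86.5] [-1.000e-01  1.000e-01  2.148e+02  1.728e+02  0.000e+00]
lips 470 [507.2   2.7  66.6] caseframe [ 9.  81.8] [-22.5  78.7] [40.7 86.1] [ 9.1 82.3 63.2  7.2  0.5]
handle 225 [ 620.  -114.6   81.1] caseframe [-93.2 -45. ] [-94.1 -69.9] [-92.3 -20.1] [-93.1 -45.    1.8  49.8   0.1]
handle 874 [589.2  -8.   80.3] caseframe [ 8.7 -0.9] [  1.9 -24.7] [15.4 24.8] [ 8.8  0.  13.6 49.5  0.3]
handle 229 [ 535.2 -104.4   81.2] caseframe [-93.8  40.5] [-100.9   19.4] [-92.3  69.8] [-93.5  44.2  50.7   8.2  82.2]
cov 22277 [591.9  -3.   44.6] caseframe [13.9 -2.9] [-65.  -79.6] [92.5 81.2] [1.370e+01 9.000e-01 1.575e+02 1.608e+02 1.000e-01]
65.25
```

View pics/cv.png

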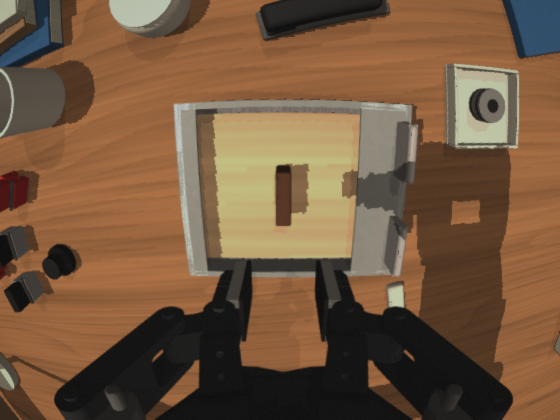

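Cover is tucked at both ends: centre 8.8 mm along x and 0 across. Next the clips: look from near for pose and to tell which jaw is hinged.

```bash
python3 - <<'E'
from rig import bot
from h import *
bot.move_gripper(60); ims=[]
for i,(p,a) in enumerate([((558.9,407.9),np.radians(85)),((480.8,416.8),np.radians(92))]):
    go(bot,p,130 if i==0 else 131,best(bot,p,130,a)); s=bot.read_state(); c=bot.read_camera("wrist"); W=wcloud(c,s["ee_pos"],s["tool_rot"])
    m=(W[...,2]>57)&(W[...,2]<67)&(np.hypot(W[...,0]-p[0],W[...,1]-p[1])<40)
    print(i,[rect(W[l]) for _,n,l in blobs(m,150)],s["clock"])
    im=c["image"]; ims.append(im[110:310,180:380])
    m=(W[...,2]>3)&(W[...,2]<30)&(np.hypot(W[...,0]-p[0],W[...,1]-p[1])<35)
    print("jaws",[(rect(W[l]),n) for _,n,l in blobs(m,50)], "tool y dir",rot(s["tool_rot"])[:2,1].round(2))
cv2.imwrite("pics/clips.png",cv2.resize(np.hstack(ims),None,fx=2,fy=2,interpolation=cv2.INTER_CUBIC))
E
```

```text
0 [array([557.3, 409.2,  17.6,  40.7,  84.2])] 67.25
jaws [(array([578.1, 417.1,  12.3,   0.9,  82.6]), np.int32(133)), (array([573.4, 398.3,  13.9,  10.3,  74.8]), np.int32(157)), (array([550.4, 394.9,   1.7,  29.4,  85.9]), np.int32(81))] tool y dir [-0.09 -1.  ]
1 [array([479.5, 418.7,  40.2,  18. ,   4.2])] 67.7083
jaws [(array([480.9, 409.4,  42.4,  13.5,   4.5]), np.int32(241)), (array([498.2, 428.8,  13.7,   5.2,  71.3]), np.int32(129))] tool y dir [ 0.03 -1.  ]
```

View pics/clips.png

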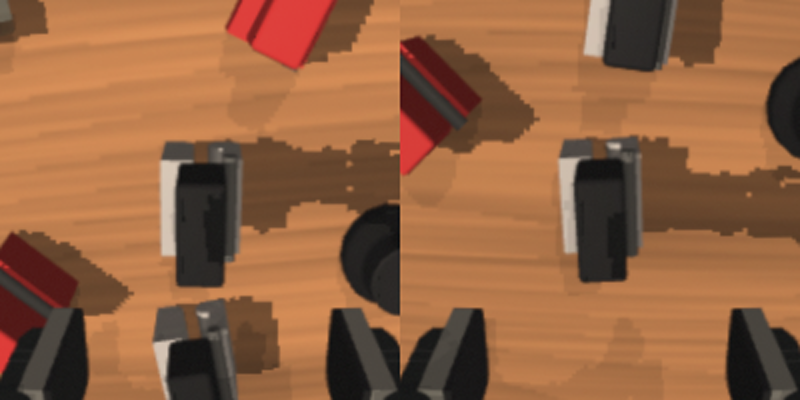

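In both clips the hinged jaw, with its pin at (222,150) and (620,148), is on the image right, towards world -y. The fixed jaw therefore faces case +x if I keep that sense, so I'll aim about 1 mm to case +x of the tab centre.

```bash
cat > clip.py <<'E'
from rig import bot
from h import *
import sys
i=int(sys.argv[1]); p,a=[((557.3,409.0),84.2),((479.5,418.6),94.2)][i]; ty=(-45,45)[i]; ZG=41
a=np.radians(a)+np.pi
bot.move_gripper(50); q=down(a); bot.move_to([*p,110],q); bot.servo_line([*p,ZG],speed=100,until_force=10); bot.move_gripper(0,110)
s=bot.read_state(); h=s["ee_pos"][2]; print("grip",s["grip_width"],s["grip_force"],s["ee_pos"].round(1))
if s["grip_width"]<12: sys.exit()
bot.servo_line([*p,190],speed=200)
t=case(-96.8+1.1,ty); q=down(TH+np.pi)
bot.move_to([*t,190],q); bot.servo_line([*t,104+h+4],speed=100); s=bot.read_state(); print((s["ee_pos"][:2]-t).round(2),s["ft_force"].round(1))
hit=bot.servo_line([*t,70.5+h],speed=40,until_force=45); s=bot.read_state(); print(hit,"mouth z",s["ee_pos"][2]-h,(s["ee_pos"][:2]-t).round(2),s["ft_force"].round(1),s["clock"])
E
python3 clip.py 0
```

```text
grip 15.607412242884058 108.24847340583801 [557.7 409.3  41.9]
[0.18 0.11] [ 0.5 -0.6 -0.6]
False mouth z 70.36831472634036 [-0.02 -0.93] [-0.3 -4.4  0.3] 74.125
```

```bash
cat > chk.py <<'E'
from rig import bot
from h import *
import sys
bot.move_gripper(40); p=bot.read_state()["ee_pos"]; bot.servo_line([p[0],p[1],210],speed=150)
s=bot.read_state(); c=bot.read_camera("wrist"); W=wcloud(c,s["ee_pos"],s["tool_rot"])
m=(W[...,2]>110)&(W[...,2]<150)&(np.hypot(W[...,0]-C0[0],W[...,1]-C0[1])<170)
for ce,n,l in blobs(m,100):
    d=W[l]; xy=np.stack([(d[:,:2]-C0)@CX,(d[:,:2]-C0)@CY],1); top=np.percentile(d[:,2],90); k=d[:,2]>top-4
    print("clip",n,"topz",top.round(1),rect(xy[k]))
print(s["clock"])
cv2.imwrite(f"pics/{sys.argv[1]}.png",c["image"])
E
python3 chk.py k0 && python3 clip.py 1 && python3 chk.py k1
```

```text
clip 1411 topz 132.9 [-96.5 -45.3  18.   39.6   0.8]
75.2833
grip 15.759430821971128 108.47948670387268 [479.9 418.9  42. ]
[0.22 0.15] [-0.7 -0.5 -0.2]
False mouth z 70.3971194168023 [ 0.06 -0.78] [-0.3 -5.5 -0. ] 83.3
clip 1552 topz 133.1 [-96.1 -44.6  39.2  18.   89.5]
clip 1419 topz 132.9 [-95.8  44.9  17.9  39.8   0.6]
84.4583
```

```bash
python3 - <<'E'
from rig import bot
from h import *
go(bot,(420,60),300,best(bot,(420,60),300,0))
bot.move_joints([1.222,0.3,1.521,0,1.321,-0.067])
a=bot.read_camera("scene")["image"]; c=bot.read_camera("top"); np.savez("end.npz",**c)
cv2.imwrite("pics/end.png",np.hstack([cv2.resize(a[100:300,140:340],(400,400),interpolation=cv2.INTER_CUBIC),cv2.resize(c["image"][120:320,250:450],(400,400),interpolation=cv2.INTER_CUBIC)]))
print(bot.read_state()["clock"])
E
python3 m.py end.npz | egrep 'tins|dish|loupe|clips'
```

```text
87.8167
tins [164.8 202. ] 82 mean [630.  357.1  29.6] rect [629.8 357.8   9.3  42.1  57. ] hsv [ 16. 178.  84.]
tins [178.5 247.2] 108 mean [520.2 319.4  29.2] rect [521.2 322.1  36.6  35.5  45.7] hsv [47. 63. 36.]
tins [235.7 301.5] 152 mean [392.8 179.3  28.1] rect [392.9 179.4  30.4  30.8  45.9] hsv [110. 188. 183.]
clips [155.6 198.9] 112 mean [632.5 370.4  61.5] rect [635.8 369.6  18.6  38.   65.6] hsv [  6. 247. 211.]
clips [103.5 248.2] 100 mean [515.5 487.1  58.8] rect [517.9 495.1  38.   19.6  45.5] hsv [ 11. 246. 163.]
loupe [177.9 247.4] 243 mean [519.6 320.7  30.4] rect [517.9 322.   37.7  43.2  56.5] hsv [36. 63. 40.]
dish [413.4 195.7] 323 mean [ 652.5 -254.8   23.8] rect [ 653.9 -253.9   97.4   96.2   87.6] hsv [ 25.  55. 193.]
dish [413.7 194.4] 155 mean [ 655.1 -254.4   27.4] rect [ 655.6 -255.4   39.6   38.9   12.9] hsv [ 17.  52. 126.]
```

View pics/end.png

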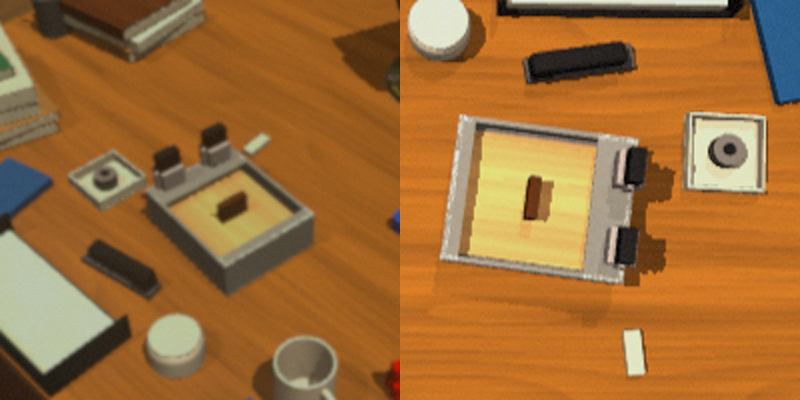

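Both clips are seated on the tabs, the cover is tucked under both lips, the cartridge is in the dish, and the loupe and look-alikes measure where they were.

```bash
python3 -c "
from rig import bot
print(bot.finish_job())"
```

```text
the job is handed in; nothing more can be done
None
```

The job is handed in, finished in about 88 s of the 208 s allowed: the cartridge is in the dish, all four tins are in the well, the cover is tucked under both lips, and a clip is pushed fully down on each tab.

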